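# Sort the stripped milking-claw parts into their trays

### The job

Sort the stripped claw parts from the drip mat into their trays: stand the three clear sight glasses upright in the blue caddy, one to a bay, lay the black rubber gasket flat on the floor of the yellow bin, and lay the stainless bowl clip flat on the floor of the steel tray. Set the glasses down rather than dropping them or knocking them over, and leave the two frosted canisters where they stand.

Things in the scene. Friction and masses are not known exactly. Their poses are not given: they have to be found in the camera images.
- sight_glass_1: one of three alike clear sight glasses: a plain straight glass tube, open at both ends, 44 mm outside diameter, 4 mm wall, 70 mm tall, about 80 g, standing upright on the teal drip mat (3 mm thick, top at z = 0.003). Origin: centre of its lower end; z along the tube, up. Any glass may go in any bay
- sight_glass_2: one of three alike clear sight glasses: a plain straight glass tube, open at both ends, 44 mm outside diameter, 4 mm wall, 70 mm tall, about 80 g, standing upright on the teal drip mat (3 mm thick, top at z = 0.003). Origin: centre of its lower end; z along the tube, up. Any glass may go in any bay
- sight_glass_3: one of three alike clear sight glasses: a plain straight glass tube, open at both ends, 44 mm outside diameter, 4 mm wall, 70 mm tall, about 80 g, standing upright on the teal drip mat (3 mm thick, top at z = 0.003). Origin: centre of its lower end; z along the tube, up. Any glass may go in any bay
- gasket: black rubber claw gasket, a stiff flat ring 58 mm outside and 34 mm inside diameter, 12 mm high, about 35 g, lying flat on the mat. Origin: centre of the ring at its underside, z up
- bowl_clip: stainless steel bowl clip, a stiff U of 3 mm strip standing 12 mm high on its edge, lying on the mat, about 60 g: 78 mm long along its x (bow with thumb tab, ending at x = +40 mm; open end with a cross pin, at x = -38 mm), 48 mm wide outside along its y. The two straight legs run along x at y = -24 and +24 mm (outer faces), from x = -38 to +14 mm, so it can be gripped across its y at the origin, over 48 mm. Origin: about the middle of its outline, at the underside, z up
- blue_caddy: blue plastic caddy with three square bays in a row along its y, outside 72 mm along its x, 208 mm along its y, 30 mm high; walls and floor 4 mm thick, a lip turned out 4 mm farther round the rim, open on top, fixed to the shelf at any small yaw. Origin: centre of its underside; the bay centres lie at y = -68, 0 and +68 mm (x = 0), each 64 mm square inside (divider walls 4 mm, as high as the rim), bay floor 4 mm above the origin
- yellow_bin: yellow plastic bin, outside 112 mm along its x, 150 mm along its y, 28 mm high; walls and floor 4 mm thick, a lip turned out 4 mm farther round the rim, open on top, fixed to the shelf at any small yaw. Origin: centre of its underside; floor 4 mm above the origin
- steel_tray: bare stainless steel tray, outside 112 mm along its x, 150 mm along its y, 28 mm high; walls and floor 4 mm thick, a lip turned out 4 mm farther round the rim, open on top, fixed to the shelf at any small yaw. Origin: centre of its underside; floor 4 mm above the origin
- canister_shut: frosted, translucent polypropylene canister with a white ribbed screw lid, 80 mm diameter, 119 mm tall over all, 0.3 kg, loose; its lid is screwed right down. A bystander, to be left where it stands. Origin: centre of its underside, z up
- canister_half_turned: frosted, translucent polypropylene canister with a white ribbed screw lid, 80 mm diameter, 125 mm tall over all, 0.3 kg, loose; its lid is half turned and stands 6 mm higher, showing the neck. A bystander, to be left where it stands. Origin: centre of its underside, z up
Mind the look-alikes: they are no part of the job. Leave any red look-alike of the sight_glass_1 alone. Leave any pink look-alike of the bowl_clip alone.

How it is judged:
By the outcome, as a careful person would: the job done as asked, in the order asked, and still so for the second after the job is handed in, with the robot touching nothing.
It also fails if it takes over 131 s, if anything falls off the work surface, if the arm or the gripper's body presses on something with over 40 N, if the wrist force passes 120 N, or if a joint passes its speed limit or range.

### The arm

A 6-joint arm with a two-finger parallel gripper is mounted at the origin on the work surface. World frame = base frame: x ahead of the robot, y to its left, z up, the work surface at z = 0. Lengths are in mm, angles in degrees, forces in N, time in s.
With the tool pointing down it reaches from about 300 to 875 mm from the base axis. Payload 6.4 kg.
Tool frame: the origin (TCP) lies midway between the tips of the shut fingers; the grasp point (between the pads) lies 19 mm behind it; z points along the fingers, y is the direction in which the jaws open and shut (so a half turn about z gives the same grasp; the last joint's range is limited). The gripper opens to 85 mm and grips with 20 to 120 N. Pads are 22 mm wide; open, the fingers measure 114 mm over their backs; the gripper's body (76 mm by 85 mm) begins 54 mm behind the grasp point. The pads swing forward as they close: fully open they stand 13 mm farther back than shut.
Start: joints at [-85.388, 10.359, 92.074, -0, 77.567, -11.82], TCP at [162.674, -551.523, 231.288] pointing down, gripper open.
Joint ranges: [-171.53, 171.53], [-51.25, 118.39], [17.06, 147.69], [-65.23, 245.23], [0, 150.52], [-178.68, 178.68]. Speed limits (degrees/s): [147.25, 147.25, 172.46, 180, 180, 180].

### API

Orientations are given as a 3x3 rotation matrix whose columns are the frame's x, y, z axes.
In Python, from plant import observe, vision, close_job, regions_of gives the robot as it stands.
- The arm moves only by the shell command python3 -m jog 'ROWS' [OPENING] [FORCE]. ROWS is JSON, a list of rows, each a list of 2 entries, a list of its own where there are three numbers: the shift along the world's x, y, z in m, then the turn about the world's z in rad. A call has 1 to 12 rows; each row shifts and turns the commanded pose from where the row before left it; what a row does not reach is not made up. A row lasts 1/8 s, in which the tool goes at most 62.5 mm and 10.7 degrees, less where a joint would pass 70% of its speed; a pose out of reach is approached as far as the arm can. A call is refused whole if a number of a shift passes 0.0625 or a number of a turn 0.188, either way. A call with a gripper value outside its range is refused whole. OPENING is the finger opening in m, from 0 to 0.0854, set as the call begins (- or left out, the last holds). The fingers move at their own pace and stop on an object; FORCE is the grip in N (left out, the last holds). Time passes only in rows, so rows that do not move let the fingers close. It gives the time, the measured TCP pose, the force and the opening at its end, in the units of the state.
- observe(): the state, without advancing time (a new reading comes with each control period).
- vision.camera(name): name is "side" or "top"; returns the picture (384x512x3 uint8, red, green, blue); there is no depth.
- vision.calibration(name): a dict with "camera_matrix" (3x3 intrinsics, pixels), "k1" (the pictures are not rectified: a ray, as slopes to the right and down, at radius r is drawn at 1 + k1 r^2 times it, then the intrinsics apply), "rvec" (rotation vector, rad) and "tvec" (3), from world to camera coordinates, as OpenCV has them. Camera axes: x right, y down, z forward; pixel columns grow to the right and rows downward; lengths in mm; the calibration is good to about 2 mm. A picture is of the moment at which its call begins. calibration takes no time and is no camera call.
- close_job(): hands the job in, once; it reports no verdict.
Trained networks look in the newest picture that a camera, given by its name, has taken for a name from the list of things; names that differ only in an ending like _2 or _b are one class to them, and where a whole thing is asked for, a point or a joint stands for the part that bears it (a point fixed in the world has none). Each returns a list of dicts, best first, with "conf" (0 to 1); they miss things now and then, are a little off and sometimes report something else, mostly with a low value. They report only what shows in the picture. A call takes as long as a camera call. They do not tell look-alikes from the thing itself.
- regions_of(thing, camera): "region" (384x512 bool, what is visible of it) and "bbox" ([left, top, right, bottom] in pixels, round what is visible of it).
The state is a dict: "time_s": time; "joint_pos": joint angles; "qd": joint speeds; "effort": joint torques, N m; "tool_pos": TCP position; "orientation": TCP orientation; "wrist_force": force on the tool from outside, world axes, zero at the start; "wrist_torque": the same for the moment, N m; "opening": finger opening in mm.
Only numpy, scipy, OpenCV 4.12 (cv2) and the standard library are available. Lean on these libraries where they do the work, as an engineer would, in place of code of your own. Each camera call takes 0.05 s, during which the arm holds its last target. There are 200 camera calls.

## Working session

There is one attempt and no reset: what is moved stays moved. The work goes in short steps, Python scripts to look and compute and a shell command to move; the robot and the scene stay as the last step left them, time stands still between calls to the robot, and variables do not carry over. Pictures are saved under pics/ and viewed, about 12 in all and at most 16, crops included, and the job is handed in when it is done.

```bash
ls; mkdir -p pics; cat > h.py <<'E'
import numpy as np, cv2
from plant import observe, vision, regions_of
def snap(c,n,crop=None,s=1):
    im=vision.camera(c)
    if crop: im=im[crop[1]:crop[3],crop[0]:crop[2]]
    im=cv2.resize(im,None,fx=s,fy=s,interpolation=cv2.INTER_CUBIC)
    cv2.imwrite('pics/'+n,im[:,:,::-1])
def cal(c):
    k=vision.calibration(c); return np.array(k['camera_matrix'],float),k['k1'],np.array(k['rvec'],float),np.array(k['tvec'],float).ravel()
def w(c,uv,z):
    K,k1,r,t=cal(c); R=cv2.Rodrigues(r)[0]
    p=cv2.undistortPoints(np.array(uv,float).reshape(-1,1,2),K,np.array([k1,0,0,0.])).reshape(-1,2)
    d=np.c_[p,np.ones(len(p))]@R; o=-R.T@t
    return (o+d*((z-o[2])/d[:,2])[:,None])[:,:2]
def px(c,P):
    K,k1,r,t=cal(c); return cv2.projectPoints(np.array(P,float).reshape(-1,1,3),r,t,K,np.array([k1,0,0,0.]))[0].reshape(-1,2)
E
python3 - <<'E'
from h import *
for c in('top','side'):
    snap(c,c+'0.png',s=1.56)
    R=cv2.Rodrigues(cal(c)[2])[0];print(c,(-R.T@cal(c)[3]).round(),cal(c)[0].round(1).tolist())
    for t in('sight_glass_1','gasket','bowl_clip','blue_caddy','yellow_bin','steel_tray','canister_shut','canister_half_turned'):
        for d in regions_of(t,c):
            m=d['region']; ys,xs=np.nonzero(m); print(c,t,round(d['conf'],2),np.round(d['bbox']).astype(int).tolist(),m.sum(), w(c,[[xs.mean(),ys.mean()]],10).round().tolist())
print(observe())
E
```

```text
pics
top [ 358.   10. 1048.] [[460.3, 0.0, 253.7], [0.0, 460.3, 195.5], [0.0, 0.0, 1.0]]
top sight_glass_1 0.79 [223, 178, 246, 202] 336 [[537.0, 59.0]]
top sight_glass_1 0.63 [276, 186, 303, 207] 312 [[523.0, -64.0]]
top sight_glass_1 0.63 [369, 251, 396, 271] 402 [[373.0, -266.0]]
top sight_glass_1 0.28 [136, 84, 176, 137] 1629 [[734.0, 254.0]]
top gasket 0.59 [191, 226, 218, 252] 411 [[425.0, 137.0]]
top bowl_clip 0.78 [132, 268, 158, 305] 294 [[317.0, 260.0]]
top bowl_clip 0.53 [257, 216, 263, 247] 31 [[463.0, 7.0]]
top blue_caddy 0.92 [214, 114, 309, 156] 3306 [[667.0, 2.0]]
top yellow_bin 0.84 [78, 172, 149, 227] 3594 [[513.0, 348.0]]
top steel_tray 0.78 [368, 172, 444, 236] 3552 [[506.0, -333.0]]
top canister_shut 0.92 [346, 83, 396, 132] 1693 [[734.0, -261.0]]
top canister_half_turned 0.85 [139, 84, 178, 139] 1679 [[734.0, 254.0]]
top canister_half_turned 0.68 [347, 83, 395, 130] 1547 [[733.0, -263.0]]
side [211. 678. 739.] [[457.2, 0.0, 266.7], [0.0, 457.2, 192.7], [0.0, 0.0, 1.0]]
side sight_glass_1 0.92 [321, 156, 339, 191] 543 [[435.0, -154.0]]
side sight_glass_1 0.88 [24
[... 838 characters left out ...]
08900e-04,
        7.75677324e+01, -1.18206215e+01]), 'qd': array([-0.01677366,  0.06274498,  0.09258249, -0.00456444, -0.00945188,
        0.0326062 ]), 'effort': array([ 4.77370068e-04, -4.44833779e+01, -3.51684344e+01, -1.93057740e-04,
        6.71123707e-04,  2.22715892e-05]), 'tool_pos': array([ 162.67680935, -551.50444339,  231.28582152]), 'orientation': array([[ 9.59154170e-01,  2.82883860e-01,  1.35726085e-05],
       [ 2.82883860e-01, -9.59154170e-01,  3.01976812e-05],
       [ 2.15606607e-05, -2.51247599e-05, -9.99999999e-01]]), 'wrist_force': array([ 0.01752811, -0.31311661, -0.0450286 ]), 'wrist_torque': array([-0.00563164,  0.01251136, -0.01989479]), 'opening': 85.3013418636416}
```

View pics/top0.png

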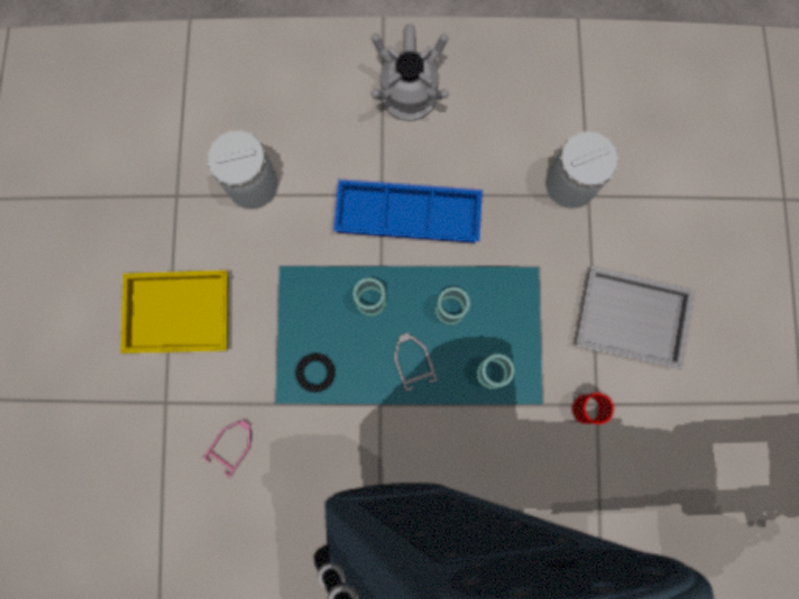

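View pics/side0.png

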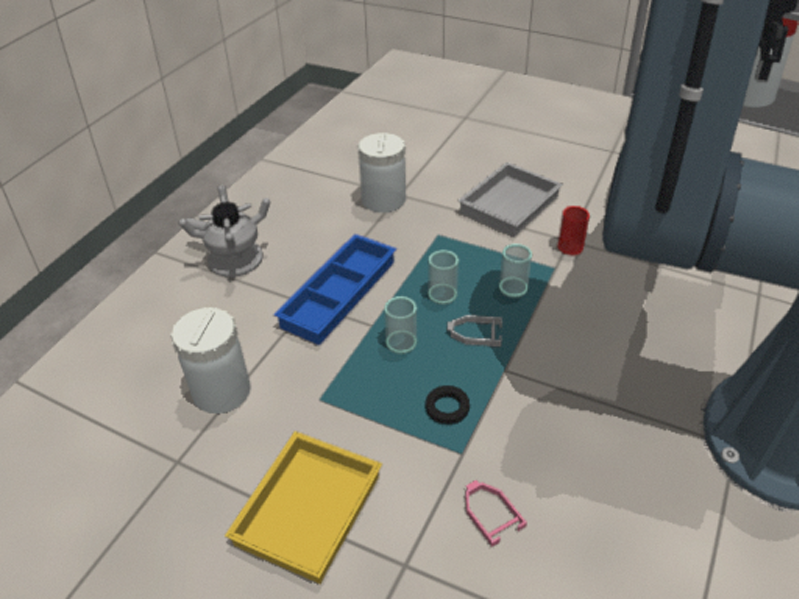

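The three clear glasses are on the mat. In top.png they sit at (369,296), (453,305) and (495,371), and the red tube at (593,408) is excluded because of its colour and because it stands off the mat. The grey clip is on the mat at (415,362). The pink one at (230,447) is a look-alike and is also off the mat.

Next I'll fit model silhouettes in both views and make one crop to confirm these picks.

```bash
cat > fit.py <<'E'
from h import *
from scipy.optimize import minimize
a=np.linspace(0,2*np.pi,40)
cyl=lambda r,h:np.vstack([np.c_[r*np.cos(a),r*np.sin(a),0*a+z] for z in(0,h)])
box=lambda x,y,h:np.array([[s*(x/2+e),t*(y/2+e),z] for s in(1,-1) for t in(1,-1) for z,e in((0,0),(h-3,4),(h,4))])
clip=np.array([[x,y,z] for x,y in((-38,24),(-38,-24),(14,24),(14,-24),(40,8),(40,-8)) for z in(0,12)])
M={'glass':(cyl(22,70),3),'gasket':(cyl(29,12),3),'bowl_clip':(clip,3),'blue_caddy':(box(72,208,30),0),'yellow_bin':(box(112,150,28),0),'steel_tray':(box(112,150,28),0)}
def hull(P,S=4):
    m=np.zeros((384*S,512*S),np.uint8); cv2.fillConvexPoly(m,cv2.convexHull(np.round((P+.5)*S-.5).astype(np.int32)),1); return m
def proj(c,mod,z0,p):
    C,s=np.cos(p[2]),np.sin(p[2]); q=mod@np.array([[C,-s,0],[s,C,0],[0,0,1]]).T+[p[0],p[1],z0]; return px(c,q)
def fit(name,masks,p0,yaw=True,z0=None):
    mod,z=M[name]; z=z if z0 is None else z0
    H={}
    for c,m in masks.items():
        ys,xs=np.nonzero(m); P=np.vstack([np.c_[xs+i,ys+j] for i in(-.4,.4) for j in(-.4,.4)]); H[c]=hull(P)
    def f(p):
        p=np.r_[p[:2],p[2]/100 if yaw else 0]; v=0
        for c in H:
            m=hull(proj(c,mod,z,p)); v+=1-(m&H[c]).sum()/(m|H[c]).sum()
        return v/len(H)
    p0=np.r_[p0[:2],p0[2]*100]
    r=minimize(f,p0,method='Nelder-Mead',options=dict(initial_simplex=[p0,p0+[12,0,0],p0+[0,12,0],p0+[0,0,15]],xatol=.2,fatol=.001,maxiter=120))
    return np.r_[r.x[:2],np.degrees(r.x[2]/100) if yaw else 0].round(1),round(r.fun,3)
def masks(thing,at,z,lim=25):
    o={}
    for c in('top','side'):
        t=px(c,[*at,z])[0]
        for d in regions_of(thing,c):
            ys,xs=np.nonzero(d['region'])
            if np.hypot(xs.mean()-t[0],ys.mean()-t[1])<lim: o[c]=d['region'];break
    return o
E
cat > a.py <<'E'
from fit import *
snap('top','c1.png',(110,150,420,320),2.5); vision.camera('side')
for n,p in(('blue_caddy',(667,2,0)),('yellow_bin',(514,345,0)),('steel_tray',(507,-333,.1)),('gasket',(425,137,0)),('bowl_clip',(455,-2,0.2))):
    m=masks(n,p[:2],10); print(n,list(m),fit(n,m,p,n!='gasket') if m else 0)
for u in((369,296),(453,305),(495,371)):
    p=w('top',[[u[0]/1.5625,u[1]/1.5625]],40)[0]
    m=masks('sight_glass_1',p,38,9); print('glass',p.round(),list(m),[fit('glass',{c:m[c]},(*p,0),False) for c in m],fit('glass',m,(*p,0),False) if m else 0)
E
python3 a.py
```

```text
blue_caddy ['top', 'side'] (array([663.6,   1.9,  -4.1]), np.float64(0.042))
yellow_bin ['top', 'side'] (array([510.9, 345. ,   1.8]), np.float64(0.037))
steel_tray ['top', 'side'] (array([ 504.6, -328.4,  -12.2]), np.float64(0.043))
gasket ['top', 'side'] (array([425.1, 136.9,   0. ]), np.float64(0.045))
bowl_clip ['top', 'side'] (array([442.6,  -5.1,  20.2]), np.float64(0.082))
glass [532.  58.] ['top', 'side'] [(array([529.4,  56.4,   0. ]), np.float64(0.062)), (array([531.4,  58. ,   0. ]), np.float64(0.032))] (array([531. ,  57.5,   0. ]), np.float64(0.072))
glass [519. -62.] ['top', 'side'] [(array([516.4, -60.5,   0. ]), np.float64(0.135)), (array([520.4, -60.3,   0. ]), np.float64(0.056))] (array([519.4, -59.3,   0. ]), np.float64(0.11))
glass [ 426. -120.] ['top', 'side'] [(array([ 424.7, -120.5,    0. ]), np.float64(0.035)), (array([ 427.7, -120.5,    0. ]), np.float64(0.109))] (array([ 424.9, -120.1,    0. ]), np.float64(0.081))
```

View pics/c1.png

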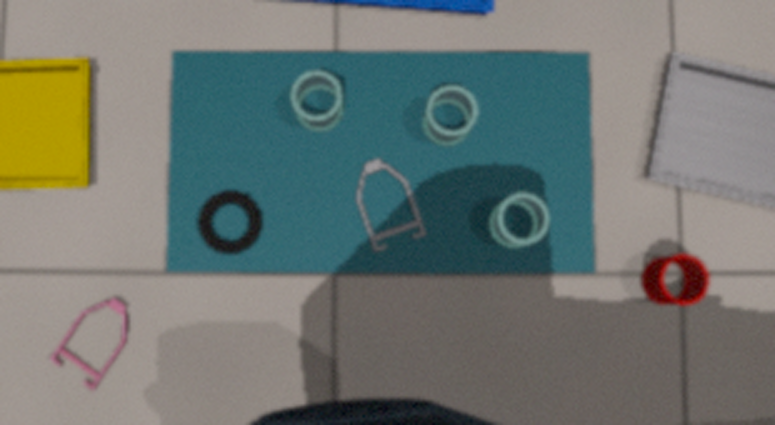

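Both picks hold up in the crop: the clear tubes at (317,100), (450,114) and (520,219), and the grey clip at (390,205). Red (675,278) and pink (95,340) stay put. I'll go above glass A now.

```bash
python3 -m jog '[[[0.0307,0.0507,-0.0068],0.1012],[[0.0307,0.0507,-0.0068],0.1012],[[0.0307,0.0507,-0.0068],0.1012],[[0.0307,0.0507,-0.0068],0.1012],[[0.0307,0.0507,-0.0068],0.1012],[[0.0307,0.0507,-0.0068],0.1012],[[0.0307,0.0507,-0.0068],0.1012],[[0.0307,0.0507,-0.0068],0.1012],[[0.0307,0.0507,-0.0068],0.1012],[[0.0307,0.0507,-0.0068],0.1012],[[0.0307,0.0507,-0.0068],0.1012],[[0.0307,0.0507,-0.0068],0.1012]]' 0.085 25
python3 -m jog '[[[0,0,0],0],[[0,0,0],0]]'
python3 - <<'E'
from h import *
snap('side','s2.png',(160,60,400,290),2.5)
s=observe();print(s['tool_pos'],s['orientation'][:,0],s['joint_pos'])
E
```

```text
time_s: 3.3
tool_pos: [532.1, 58.8, 149.7]
orientation: [[0.066, 0.998, 0.001], [0.998, -0.066, -0.0], [-0.0, 0.001, -1.0]]
wrist_force: [0.9, -0.8, 0.2]
opening: 85.3
time_s: 3.55
tool_pos: [530.7, 56.9, 149.4]
orientation: [[0.069, 0.998, -0.001], [0.998, -0.069, -0.0], [-0.0, -0.001, -1.0]]
wrist_force: [0.7, -0.6, -0.2]
opening: 85.0
[530.70229906  56.25370849 149.65415506] [ 7.04298774e-02  9.97516684e-01 -3.11486449e-04] [-6.68988185e+00  1.02702387e+01  1.02248225e+02 -2.04114344e-02
  6.75029631e+01 -2.64338620e+00]
```

View pics/s2.png

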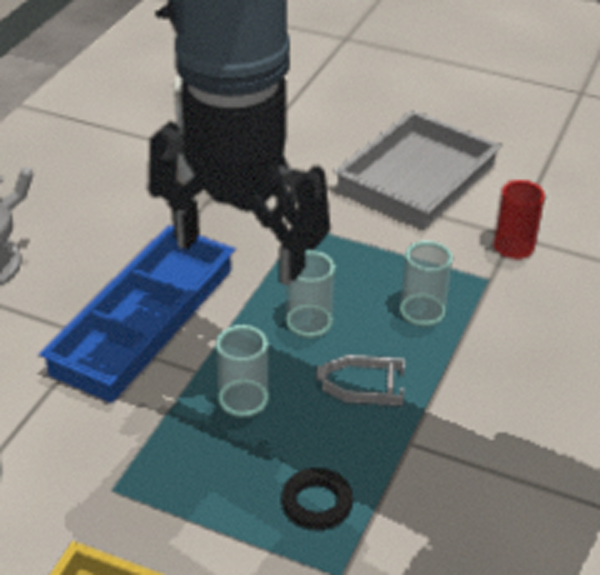

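The jaws straddle glass A along x, with the tips at crop (187,240) and (292,275). I'll check the projected TCP against them, then descend partway.

```bash
python3 - <<'E'
from h import *
print((px('side',[[530.7,56.5,163],[530.7,56.5,150],[573,53,163],[488,60,163]])-[160,60])*2.5)
E
python3 -m jog '[[[0,0,-0.03],0],[[0,0,-0.03],0],[[0,0,-0.03],0],[[0,0,-0.025],0],[[0,0,0],0],[[0,0,0],0]]' 0.065
python3 - <<'E'
from h import *
snap('side','s3.png',(210,110,310,240),4.5)
E
```

```text
[[238.9581172  258.11833633]
 [239.30343262 270.68350376]
 [193.79834426 241.59126597]
 [286.23748844 275.42571244]]
time_s: 4.35
tool_pos: [531.8, 55.9, 35.9]
orientation: [[0.071, 0.997, 0.002], [0.997, -0.071, -0.0], [-0.0, 0.002, -1.0]]
wrist_force: [0.5, -0.1, 0.5]
opening: 65.0
```

View pics/s3.png

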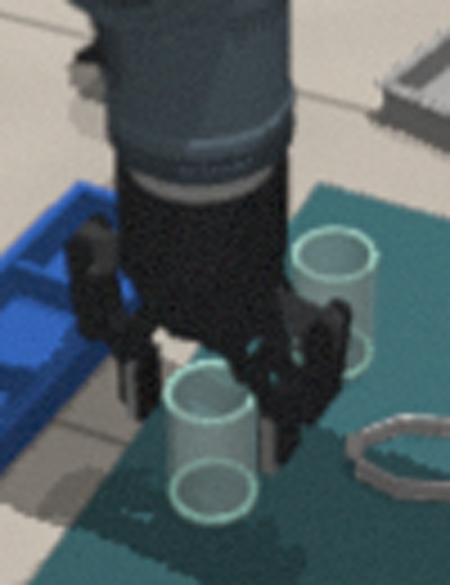

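The fingers straddle glass A with daylight on both sides, and the projected TCP agrees within about 2 mm. Closing now.

```bash
python3 -m jog '[[[0,0.0015,0],0],[[0,0,0],0],[[0,0,0],0],[[0,0,0],0],[[0,0,0],0],[[0,0,0],0]]' 0.03 30
python3 -m jog '[[[0,0,0.02],0],[[0,0,0.03],0],[[0,0,0.02],0],[[0,0,0],0]]'
python3 - <<'E'
from h import *
snap('side','s4.png',(190,70,310,240),3.4)
E
```

```text
time_s: 5.15
tool_pos: [532.1, 58.3, 36.2]
orientation: [[0.069, 0.998, 0.002], [0.998, -0.069, -0.0], [-0.0, 0.002, -1.0]]
wrist_force: [-1.4, -0.5, 6.7]
opening: 43.7
time_s: 5.65
tool_pos: [532.6, 58.4, 106.7]
orientation: [[0.069, 0.998, 0.004], [0.998, -0.069, -0.0], [-0.0, 0.004, -1.0]]
wrist_force: [0.0, -0.7, -0.5]
opening: 43.7
```

View pics/s4.png

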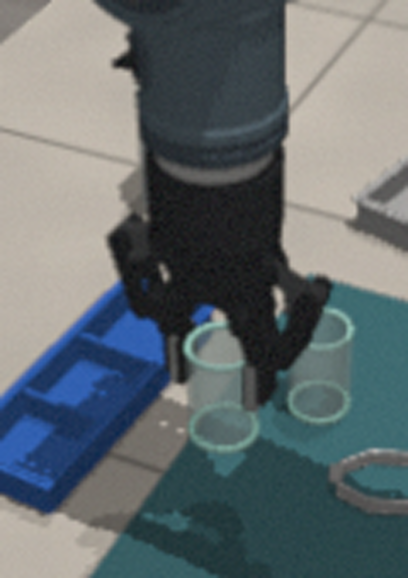

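Glass A is held upright at crop (222,390), with opening 43.7. Carrying it to the +y bay.

```bash
python3 -m jog '[[[0.034,0.003,0],0],[[0.034,0.003,0],0],[[0.034,0.003,0],0],[[0.034,0.002,0],0],[[0,0,0],0],[[0,0,-0.03],0],[[0,0,-0.02],0],[[0,0,0],0],[[0,0,0],0]]'
python3 - <<'E'
from h import *
snap('side','s5.png',(150,60,290,240),3.2)
E
```

```text
time_s: 6.82
tool_pos: [667.2, 69.3, 55.2]
orientation: [[0.07, 0.998, 0.0], [0.998, -0.07, -0.0], [-0.0, 0.0, -1.0]]
wrist_force: [0.5, 0.0, -0.1]
opening: 43.9
```

View pics/s5.png

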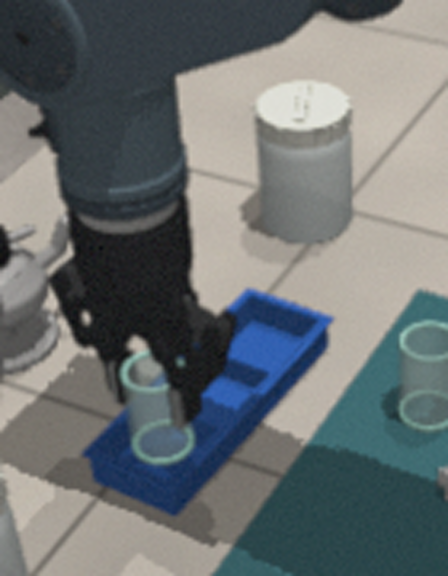

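Glass A is centred over the near (+y) bay at crop (162,440). Lowering gently and releasing.

```bash
python3 -m jog '[[[0,0,-0.008],0],[[0,0,-0.006],0],[[0,0,-0.003],0],[[0,0,-0.001],0],[[0,0,0],0],[[0,0,0],0]]'
python3 -m jog '[[[0,0,0],0],[[0,0,0],0],[[0,0,0],0],[[0,0,0],0]]' 0.066
python3 -m jog '[[[0,0,0.03],0],[[0,0,0.04],0],[[0,0,0.04],0],[[-0.037,-0.032,0],0],[[-0.037,-0.032,0],0],[[-0.037,-0.032,0],0],[[-0.037,-0.033,0],0],[[0,0,0],0],[[0,0,0],0]]' 0.065
```

```text
time_s: 7.62
tool_pos: [667.1, 69.4, 37.2]
orientation: [[0.069, 0.998, -0.0], [0.998, -0.069, -0.0], [-0.0, -0.0, -1.0]]
wrist_force: [-2.7, -0.4, 4.9]
opening: 43.9
time_s: 8.12
tool_pos: [667.0, 69.4, 36.5]
orientation: [[0.07, 0.998, -0.0], [0.998, -0.07, 0.0], [0.0, -0.0, -1.0]]
wrist_force: [-0.5, -0.1, -0.7]
opening: 66.0
time_s: 9.25
tool_pos: [519.7, -59.7, 147.2]
orientation: [[0.07, 0.998, 0.001], [0.998, -0.07, -0.0], [0.0, 0.001, -1.0]]
wrist_force: [-0.2, -0.4, -1.0]
opening: 64.9
```

```bash
python3 -m jog '[[[0,0,-0.03],0],[[0,0,-0.03],0],[[0,0,-0.03],0],[[0,0,-0.021],0],[[0,0,0],0],[[0,0,0],0]]'
python3 -m jog '[[[0,0,0],0],[[0,0,0],0],[[0,0,0],0],[[0,0,0],0],[[0,0,0],0]]' 0.03 30
python3 -m jog '[[[0,0,0.02],0],[[0,0,0.03],0],[[0,0,0.02],0],[[0,0,0],0]]'
python3 - <<'E'
from h import *
snap('side','s6.png',(160,70,340,240),3.3)
E
```

```text
time_s: 10.0
tool_pos: [520.2, -59.3, 36.4]
orientation: [[0.069, 0.998, 0.001], [0.998, -0.069, -0.0], [-0.0, 0.001, -1.0]]
wrist_force: [0.4, -0.1, 0.6]
opening: 65.1
time_s: 10.62
tool_pos: [520.2, -59.8, 37.0]
orientation: [[0.07, 0.998, 0.003], [0.998, -0.07, -0.001], [-0.0, 0.003, -1.0]]
wrist_force: [-0.4, 1.8, 6.6]
opening: 43.5
time_s: 11.12
tool_pos: [520.4, -60.1, 107.5]
orientation: [[0.07, 0.998, 0.004], [0.998, -0.07, -0.001], [-0.001, 0.004, -1.0]]
wrist_force: [-0.3, -0.7, -0.7]
opening: 43.5
```

View pics/s6.png

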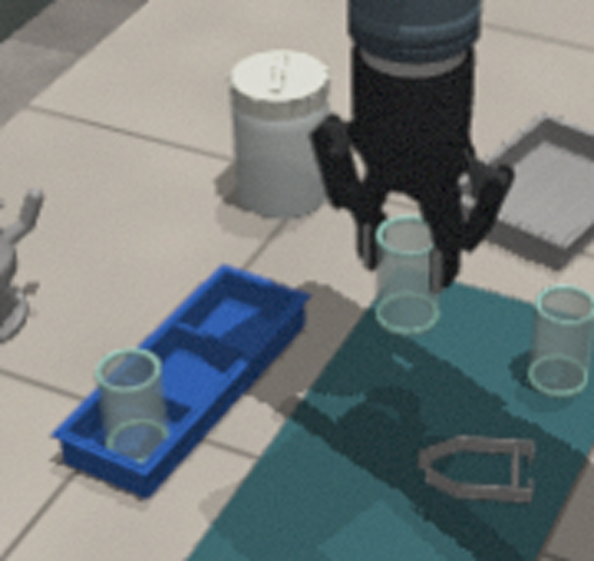

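Glass A stands in the +y bay at crop (133,405). Glass B is held upright at (407,275). Moving B to the -y bay.

```bash
python3 -m jog '[[[0.035,-0.0015,0],0],[[0.035,-0.0015,0],0],[[0.035,-0.0015,0],0],[[0.033,-0.0015,0],0],[[0,0,0],0],[[0,0,-0.03],0],[[0,0,-0.02],0],[[0,0,0],0],[[0,0,0],0]]'
python3 -m jog '[[[0,0,-0.009],0],[[0,0,-0.006],0],[[0,0,-0.003],0],[[0,0,-0.001],0],[[0,0,0],0],[[0,0,0],0]]'
```

```text
time_s: 12.3
tool_pos: [657.2, -65.7, 56.2]
orientation: [[0.07, 0.998, 0.0], [0.998, -0.07, -0.0], [-0.0, 0.0, -1.0]]
wrist_force: [-0.3, -0.2, -1.4]
opening: 43.8
time_s: 13.05
tool_pos: [656.9, -65.5, 38.1]
orientation: [[0.069, 0.998, -0.001], [0.998, -0.069, -0.0], [-0.0, -0.001, -1.0]]
wrist_force: [-5.9, 1.0, 9.2]
opening: 43.7
```

```bash
python3 -m jog '[[[0,0,0],0],[[0,0,0],0],[[0,0,0],0],[[0,0,0],0]]' 0.066
python3 -m jog '[[[0,0,0.03],0],[[0,0,0.04],0],[[0,0,0.04],0],[[-0.046,-0.011,0],0],[[-0.046,-0.011,0],0],[[-0.046,-0.011,0],0],[[-0.046,-0.011,0],0],[[-0.047,-0.011,0],0],[[0,0,0],0],[[0,0,0],0]]' 0.065
python3 - <<'E'
from h import *
snap('side','s7.png',(160,70,380,240),3)
E
```

```text
time_s: 13.55
tool_pos: [657.0, -65.6, 36.5]
orientation: [[0.07, 0.998, -0.0], [0.998, -0.07, 0.0], [0.0, -0.0, -1.0]]
wrist_force: [0.3, -0.1, 0.0]
opening: 66.0
time_s: 14.8
tool_pos: [426.9, -121.1, 147.3]
orientation: [[0.07, 0.998, 0.002], [0.998, -0.07, -0.001], [-0.001, 0.002, -1.0]]
wrist_force: [-0.2, -0.2, 0.8]
opening: 64.6
```

View pics/s7.png

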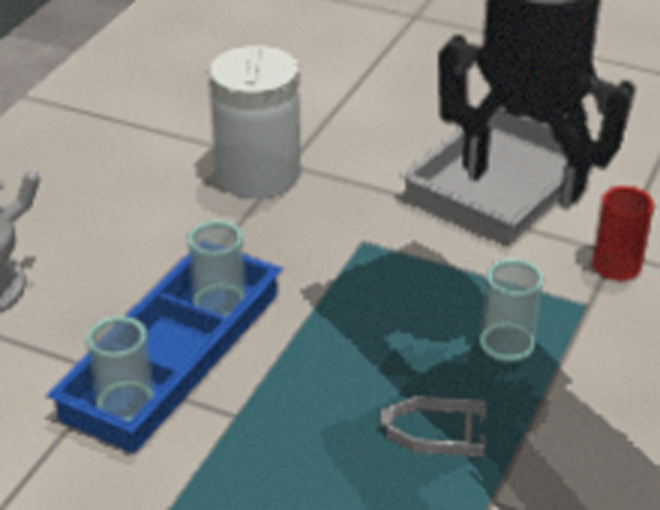

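Two glasses stand in their bays, at crop (215,265) and (122,370). Next is glass C at (512,310).

```bash
python3 -m jog '[[[0,0,-0.03],0],[[0,0,-0.03],0],[[0,0,-0.03],0],[[0,0,-0.021],0],[[0,0,0],0],[[0,0,0],0]]'
python3 -m jog '[[[0,0,0],0],[[0,0,0],0],[[0,0,0],0],[[0,0,0],0],[[0,0,0],0]]' 0.03 30
python3 -m jog '[[[0,0,0.03],0],[[0,0,0.04],0],[[0,0,0.03],0],[[0,0,0],0]]'
python3 - <<'E'
from h import *
snap('side','s8.png',(160,70,380,240),3)
E
```

```text
time_s: 15.6
tool_pos: [427.1, -120.8, 36.3]
orientation: [[0.069, 0.998, 0.001], [0.998, -0.069, -0.0], [-0.0, 0.001, -1.0]]
wrist_force: [0.2, -0.6, 0.5]
opening: 65.1
time_s: 16.23
tool_pos: [427.1, -121.1, 36.9]
orientation: [[0.07, 0.998, 0.002], [0.998, -0.07, -0.001], [-0.001, 0.002, -1.0]]
wrist_force: [-0.2, 1.3, 6.6]
opening: 43.6
time_s: 16.73
tool_pos: [427.9, -121.7, 138.3]
orientation: [[0.07, 0.998, 0.005], [0.998, -0.07, -0.003], [-0.003, 0.006, -1.0]]
wrist_force: [-0.2, -0.1, -1.0]
opening: 44.1
```

View pics/s8.png

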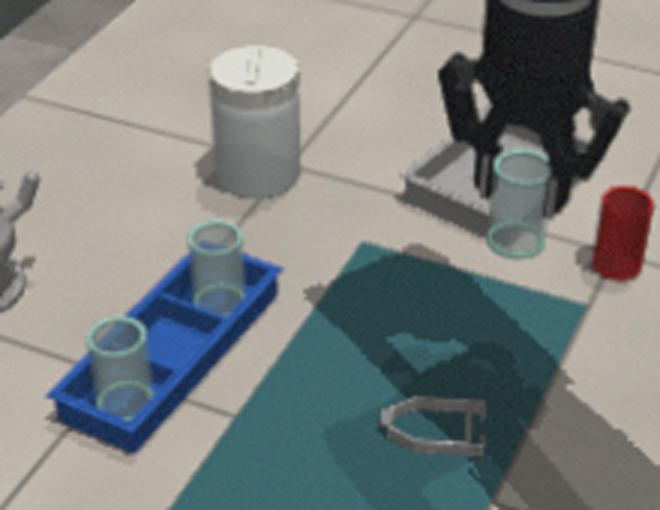

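Glass C is held upright at (517,203). Taking it to the middle bay, over the tops of the others.

```bash
python3 -m jog '[[[0.039,0.0205,0],0],[[0.039,0.0205,0],0],[[0.039,0.0205,0],0],[[0.039,0.0205,0],0],[[0.04,0.0205,0],0],[[0.04,0.0205,0],0],[[0,0,0],0],[[0,0,0],0]]'
python3 -m jog '[[[0,0,-0.03],0],[[0,0,-0.03],0],[[0,0,-0.021],0],[[0,0,0],0],[[0,0,-0.009],0],[[0,0,-0.006],0],[[0,0,-0.003],0],[[0,0,-0.001],0],[[0,0,0],0],[[0,0,0],0]]'
```

```text
time_s: 17.77
tool_pos: [660.5, 2.5, 133.4]
orientation: [[0.069, 0.998, -0.004], [0.998, -0.069, 0.0], [0.0, -0.004, -1.0]]
wrist_force: [-0.6, -0.2, -1.1]
opening: 43.7
time_s: 19.02
tool_pos: [662.3, 2.4, 37.9]
orientation: [[0.069, 0.998, 0.0], [0.998, -0.069, -0.0], [-0.0, 0.0, -1.0]]
wrist_force: [-6.4, 0.1, 11.0]
opening: 43.9
```

```bash
python3 -m jog '[[[0,0,0],0],[[0,0,0],0],[[0,0,0],0],[[0,0,0],0]]' 0.066
python3 -m jog '[[[0,0,0.03],0],[[0,0,0.04],0],[[0,0,0.04],0],[[-0.0264,0.015,0],0.185],[[-0.0264,0.015,0],0.185],[[-0.0264,0.015,0],0.185],[[-0.0264,0.015,0],0.185],[[-0.0264,0.015,0],0.185],[[-0.0264,0.015,0],0.185],[[-0.0264,0.015,0],0.185],[[-0.0264,0.015,0],0.185],[[-0.0264,0.015,0],0.185]]' 0.066
python3 -m jog '[[[0,0,-0.03],0],[[0,0,-0.03],0],[[0,0,0],0],[[0,0,0],0]]' 0.078
python3 - <<'E'
from h import *
snap('side','s9.png',(140,70,340,290),2.7)
E
```

```text
time_s: 19.52
tool_pos: [662.0, 2.4, 35.5]
orientation: [[0.07, 0.998, -0.0], [0.998, -0.07, 0.0], [0.0, -0.0, -1.0]]
wrist_force: [-0.7, -0.2, 0.3]
opening: 65.7
time_s: 21.02
tool_pos: [423.6, 137.8, 145.7]
orientation: [[-1.0, -0.031, 0.0], [-0.031, 1.0, 0.0], [-0.0, 0.0, -1.0]]
wrist_force: [0.1, 0.5, 0.0]
opening: 66.3
time_s: 21.52
tool_pos: [425.1, 137.4, 86.5]
orientation: [[-1.0, -0.025, 0.001], [-0.025, 1.0, 0.0], [-0.001, 0.0, -1.0]]
wrist_force: [-0.7, -0.4, 0.0]
opening: 78.1
```

View pics/s9.png

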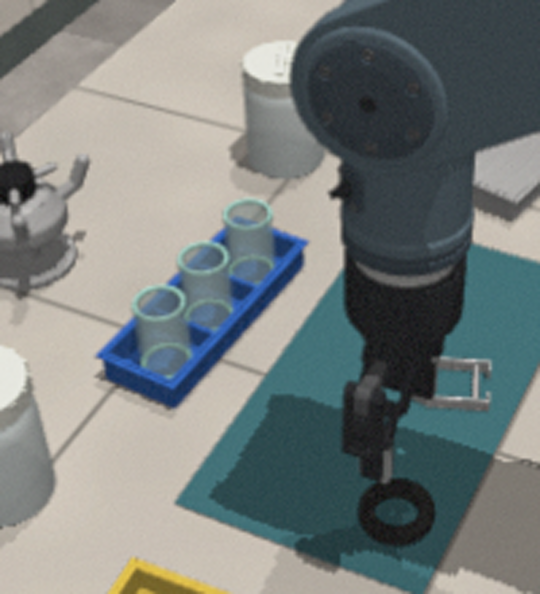

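All three glasses are upright in the caddy, at crop (162,330), (205,285) and (250,240). The gripper is over the gasket at (397,512).

```bash
python3 -m jog '[[[0,0,-0.03],0],[[0,0,-0.03],0],[[0,0,-0.015],0],[[0,0,-0.007],0],[[0,0,0],0],[[0,0,0],0]]'
python3 -m jog '[[[0,0,0],0],[[0,0,0],0],[[0,0,0],0],[[0,0,0],0],[[0,0,0],0]]' 0.045 30
python3 -m jog '[[[0,0,0.02],0],[[0,0,0.03],0],[[0,0,0.04],0],[[0,0,0],0]]'
python3 - <<'E'
from h import *
snap('side','s10.png',(200,120,340,290),3.3)
E
```

```text
time_s: 22.32
tool_pos: [425.4, 137.4, 4.6]
orientation: [[-1.0, -0.025, 0.002], [-0.025, 1.0, 0.0], [-0.002, 0.0, -1.0]]
wrist_force: [-0.5, -0.7, 0.1]
opening: 78.5
time_s: 22.95
tool_pos: [425.1, 137.4, 4.6]
orientation: [[-1.0, -0.025, 0.001], [-0.025, 1.0, -0.0], [-0.001, -0.0, -1.0]]
wrist_force: [-1.4, -0.2, 7.6]
opening: 55.9
time_s: 23.45
tool_pos: [427.2, 137.6, 96.9]
orientation: [[-1.0, -0.025, 0.007], [-0.025, 1.0, 0.0], [-0.007, 0.0, -1.0]]
wrist_force: [0.2, -0.1, -0.8]
opening: 55.4
```

View pics/s10.png

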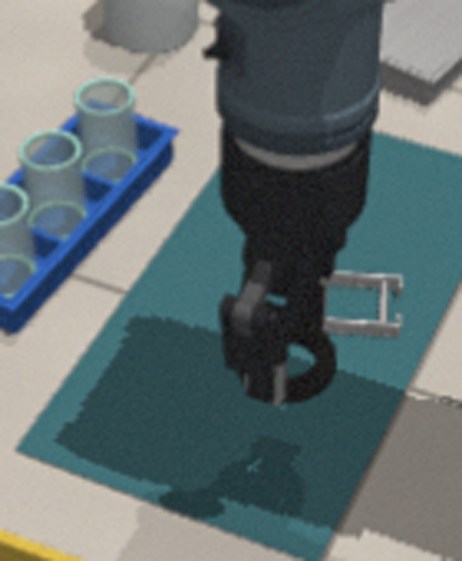

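The gasket is held at crop (292,368) and looks about level. The opening reads 55.4, which is a little under 58. Carrying it over the bin and checking before setting it down.

```bash
python3 -m jog '[[[0.017,0.0415,0],0],[[0.017,0.0415,0],0],[[0.017,0.0415,0],0],[[0.017,0.0415,0],0],[[0.016,0.0415,0],0],[[0,0,0],0],[[0,0,-0.03],0],[[0,0,-0.03],0],[[0,0,-0.01],0],[[0,0,0],0],[[0,0,0],0]]'
python3 - <<'E'
from h import *
snap('side','s11.png',(120,180,280,384),2.9)
E
```

```text
time_s: 24.88
tool_pos: [509.3, 345.0, 24.8]
orientation: [[-1.0, -0.024, 0.002], [-0.024, 1.0, 0.001], [-0.002, 0.001, -1.0]]
wrist_force: [-0.4, -0.6, -0.4]
opening: 55.4
```

View pics/s11.png

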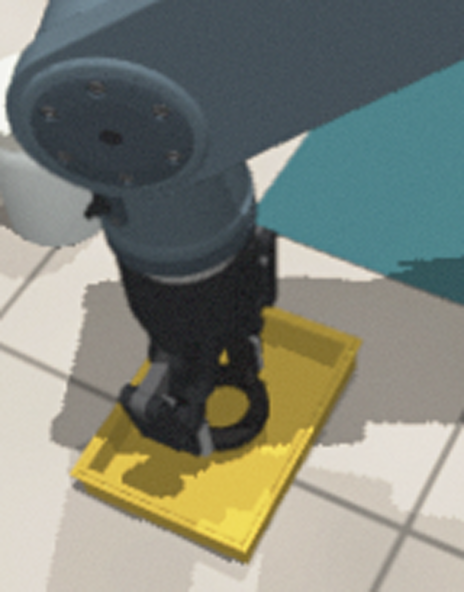

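The gasket hangs level over the bin floor at crop (230,405), well inside the walls. Setting it down.

```bash
python3 -m jog '[[[0,0,-0.01],0],[[0,0,-0.005],0],[[0,0,-0.003],0],[[0,0,-0.001],0],[[0,0,0],0],[[0,0,0],0]]'
python3 -m jog '[[[0,0,0],0],[[0,0,0],0],[[0,0,0],0],[[0,0,0],0]]' 0.078
python3 -m jog '[[[0,0,0.03],0],[[0,0,0.05],0],[[0,0,0.06],0],[[-0.01,-0.02,0],0],[[-0.02,-0.05,0],0],[[-0.02,-0.05,0],0],[[-0.01,-0.05,0],0],[[0,-0.05,0],0],[[0,-0.05,0],0],[[0,0,0],0]]' 0.07
python3 - <<'E'
from fit import *
from plant import *
vision.camera('side');vision.camera('top')
for n,p in(('gasket',(510,345)),('bowl_clip',(443,-5)),('sight_glass_1',(663,2))):
  for c in('top','side'):
    for d in regions_of(n,c):
        ys,xs=np.nonzero(d['region']); print(n,c,round(d['conf'],2),d['bbox'],w(c,[[xs.mean(),ys.mean()]],10).round())
m=masks('bowl_clip',(443,-5),10)
for ms in({c:m[c]} for c in m): print(list(ms),fit('bowl_clip',ms,(445,-5,.3)))
print(fit('bowl_clip',m,(445,-5,.3)))
E
```

```text
time_s: 25.68
tool_pos: [508.2, 344.8, 5.7]
orientation: [[-1.0, -0.025, -0.001], [-0.025, 1.0, -0.001], [0.001, -0.001, -1.0]]
wrist_force: [-4.7, -3.0, 11.1]
opening: 55.5
time_s: 26.18
tool_pos: [508.4, 344.9, 4.5]
orientation: [[-1.0, -0.025, -0.0], [-0.025, 1.0, -0.0], [0.0, -0.0, -1.0]]
wrist_force: [0.3, -0.5, 0.9]
opening: 77.8
time_s: 27.42
tool_pos: [448.8, 72.1, 145.0]
orientation: [[-1.0, -0.02, 0.001], [-0.02, 1.0, -0.001], [-0.001, -0.001, -1.0]]
wrist_force: [-0.5, 1.0, 0.5]
opening: 70.0
gasket top 0.6 [97.3, 189.8, 127.1, 214.8] [[508. 346.]]
gasket side 0.97 [181.7, 310.8, 215.7, 342.1] [[508. 346.]]
bowl_clip top 0.63 [256.6, 213.8, 278.1, 252.2] [[422. -11.]]
bowl_clip top 0.36 [102.1, 189.5, 126.2, 213.0] [[507. 345.]]
bowl_clip side 0.86 [299.4, 306.3, 340.5, 351.0] [[317. 261.]]
bowl_clip side 0.6 [287.4, 206.2, 322.6, 221.0] [[441.  -6.]]
sight_glass_1 top 0.89 [218.7, 117.0, 245.0, 145.3] [[677.  70.]]
sight_glass_1 top 0.87 [278.6, 121.8, 303.0, 149.2] [[667. -68.]]
sight_glass_1 top 0.66 [367.1, 253.1, 392.7, 272.4] [[ 373. -266.]]
sight_glass_1 top 0.62 [250.0, 119.8, 267.4, 145.9] [[673.   4.]]
sight_glass_1 top 0.17 [368.6, 169.2, 446.3, 237.4] [[ 506. -333.]]
sight_glass_1 side 0.95 [185.8, 177.0, 214.0, 210.0] [[690.  39.]]
sight_glass_1 side 0.66 [205.6, 162.1, 224.3, 190.2] [[685. -28.]]
sight_glass_1 side 0.65 [222.1, 143.8, 243.5, 172.7] [[ 681. -103.]]
sight_glass_1 side 0.59 [358.2, 132.0, 376.0, 163.9] [[ 381. -294.]]
['top'] (array([439.2,  -6.7,  14.7]), np.float64(0.242))
['side'] (array([443.1,  -5.2,  20.7]), np.float64(0.058))
(array([441.8,  -5.7,  17.5]), np.float64(0.16))
```

The gasket rests at (508,346) according to both cameras. The clip is at about (442,-5.5) with yaw about 19°. I'll go above it and rotate.

```bash
python3 -m jog '[[[-0.003,-0.026,-0.02],0.11],[[-0.003,-0.026,-0.02],0.11],[[-0.003,-0.026,-0.02],0.1],[[0,0,-0.025],0],[[0,0,-0.025],0],[[0,0,0],0],[[0,0,0],0]]' 0.07
python3 - <<'E'
from h import *
snap('side','s12.png',(250,120,350,250),4)
E
```

```text
time_s: 28.8
tool_pos: [440.0, -3.1, 35.4]
orientation: [[-0.941, -0.338, 0.001], [-0.338, 0.941, -0.0], [-0.001, -0.0, -1.0]]
wrist_force: [0.6, 0.2, 0.3]
opening: 69.8
```

View pics/s12.png

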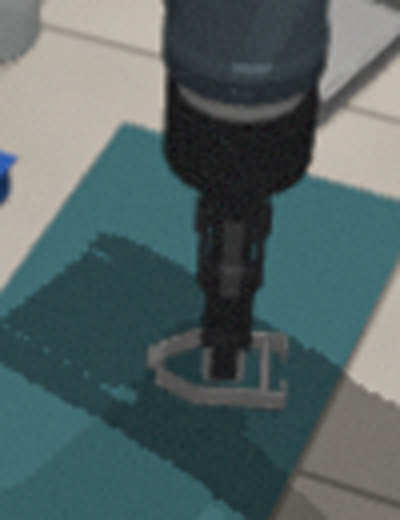

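The clip is at crop (220,370), and the near finger lines up with its straight legs. Descending and gripping.

```bash
python3 -m jog '[[[0,-0.003,-0.012],0],[[0,0,-0.012],0],[[0,0,-0.007],0],[[0,0,0],0],[[0,0,0],0]]'
python3 -m jog '[[[0,0,0],0],[[0,0,0],0],[[0,0,0],0],[[0,0,0],0],[[0,0,0],0],[[0,0,0],0]]' 0.035 30
python3 -m jog '[[[0,0,0.02],0],[[0,0,0.03],0],[[0,0,0.04],0],[[0,0,0],0]]'
python3 - <<'E'
from h import *
snap('side','s13.png',(250,80,350,230),4)
E
```

```text
time_s: 29.48
tool_pos: [439.5, -6.1, 3.7]
orientation: [[-0.941, -0.338, -0.0], [-0.338, 0.941, 0.0], [0.0, 0.0, -1.0]]
wrist_force: [0.0, -0.2, -0.6]
opening: 69.8
time_s: 30.22
tool_pos: [439.9, -6.2, 4.1]
orientation: [[-0.941, -0.338, 0.001], [-0.338, 0.941, -0.0], [-0.001, -0.0, -1.0]]
wrist_force: [-1.9, 0.5, 6.1]
opening: 47.1
time_s: 30.72
tool_pos: [441.9, -6.8, 96.5]
orientation: [[-0.941, -0.338, 0.006], [-0.338, 0.941, -0.002], [-0.005, -0.004, -1.0]]
wrist_force: [-0.1, -0.1, -0.5]
opening: 47.0
```

View pics/s13.png

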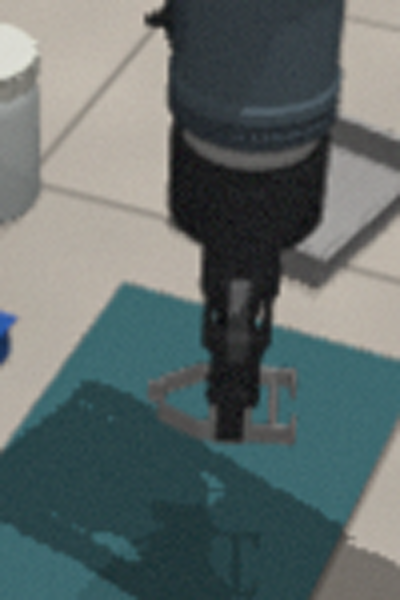

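The clip is held level at crop (230,405), opening 47. Carrying it to the steel tray.

```bash
python3 -m jog '[[[0.0086,-0.046,0],-0.08],[[0.0086,-0.046,0],-0.08],[[0.0086,-0.046,0],-0.08],[[0.0086,-0.046,0],-0.08],[[0.0086,-0.046,0],-0.08],[[0.0086,-0.046,0],-0.08],[[0.0086,-0.046,0],-0.08],[[0,0,0],0],[[0,0,-0.025],0],[[0,0,-0.025],0],[[0,0,0],0],[[0,0,0],0]]'
python3 - <<'E'
from fit import *
vision.camera('side');vision.camera('top')
m=masks('bowl_clip',(503,-328),50,30)
print({c:fit('bowl_clip',{c:m[c]},(504,-328,-.21),z0=43) for c in m})
m=masks('steel_tray',(504,-328),10); print({c:fit('steel_tray',{c:m[c]},(504,-328,-.2)) for c in m})
E
```

```text
time_s: 32.28
tool_pos: [499.7, -327.5, 43.7]
orientation: [[-0.977, 0.213, -0.0], [0.213, 0.977, 0.0], [0.0, 0.0, -1.0]]
wrist_force: [0.8, 0.4, 0.8]
opening: 47.0
{'side': (array([ 500.8, -326.2,  -13.4]), np.float64(0.114))}
{'top': (array([ 506.5, -325.8,  -12.9]), np.float64(0.506)), 'side': (array([ 503.4, -326.1,  -12. ]), np.float64(0.091))}
```

The clip sits within 3 mm of the tray centre and its yaw matches. Lowering.

```bash
python3 -m jog '[[[0.002,0,-0.014],0],[[0,0,-0.014],0],[[0,0,-0.007],0],[[0,0,-0.003],0],[[0,0,-0.001],0],[[0,0,0],0],[[0,0,0],0]]'
python3 -m jog '[[[0,0,0],0],[[0,0,0],0],[[0,0,0],0],[[0,0,0],0]]' 0.066
python3 -m jog '[[[0,0,0.03],0],[[0,0,0.05],0],[[0,0,0.06],0],[[-0.02,-0.05,0.02],0],[[-0.04,-0.04,0.02],0],[[-0.05,-0.04,0.02],0],[[-0.05,-0.04,0],0],[[-0.05,-0.03,0],0],[[0,0,0],0],[[0,0,0],0],[[0,0,0],0]]'
python3 - <<'E'
from h import *
a=vision.camera('side');b=vision.camera('top')
A=cv2.resize(a[90:384,100:400],None,fx=1.3,fy=1.3,interpolation=3);B=cv2.resize(b[70:310,70:460],(410,252))
cv2.imwrite('pics/end.png',np.hstack([A[:382],np.vstack([B,cv2.resize(a[90:165,285:370],(410,382-252))])])[:,:,::-1])
for n in('sight_glass_1','gasket','bowl_clip','canister_shut','canister_half_turned'):
  for c in('top','side'):
    for d in regions_of(n,c):
      if d['conf']>.4:
        ys,xs=np.nonzero(d['region']); print(n,c,round(d['conf'],2),np.round(d['bbox']),w(c,[[xs.mean(),ys.mean()]],10).round())
E
```

```text
time_s: 33.45
tool_pos: [501.7, -328.1, 5.2]
orientation: [[-0.977, 0.214, -0.0], [0.214, 0.977, 0.0], [0.0, 0.0, -1.0]]
wrist_force: [-2.6, 2.4, 5.6]
opening: 47.1
time_s: 33.95
tool_pos: [501.7, -328.1, 4.6]
orientation: [[-0.977, 0.214, -0.0], [0.214, 0.977, 0.0], [0.0, 0.0, -1.0]]
wrist_force: [0.6, 0.7, -0.7]
opening: 66.2
time_s: 35.33
tool_pos: [297.6, -523.5, 203.2]
orientation: [[-0.977, 0.212, 0.0], [0.212, 0.977, 0.0], [-0.0, 0.0, -1.0]]
wrist_force: [1.0, 1.4, 0.8]
opening: 66.0
sight_glass_1 top 0.93 [219. 118. 243. 145.] [[677.  70.]]
sight_glass_1 top 0.9 [368. 251. 394. 272.] [[ 374. -265.]]
sight_glass_1 top 0.74 [280. 122. 302. 150.] [[667. -68.]]
sight_glass_1 top 0.62 [250. 122. 271. 147.] [[671.   4.]]
sight_glass_1 side 0.87 [356. 131. 377. 164.] [[ 380. -291.]]
sight_glass_1 side 0.7 [188. 174. 211. 209.] [[690.  38.]]
sight_glass_1 side 0.69 [206. 157. 226. 191.] [[686. -30.]]
sight_glass_1 side 0.63 [230.  86. 259. 133.] [[ 754. -314.]]
sight_glass_1 side 0.56 [222. 145. 245. 177.] [[ 680. -103.]]
gasket top 0.87 [ 99. 189. 127. 216.] [[508. 345.]]
gasket side 0.59 [179. 311. 216. 342.] [[508. 347.]]
bowl_clip top 0.63 [392. 185. 416. 223.] [[ 505. -329.]]
bowl_clip top 0.56 [127. 265. 162. 304.] [[318. 252.]]
bowl_clip side 0.97 [297. 310. 342. 349.] [[316. 261.]]
bowl_clip side 0.52 [318. 122. 343. 139.] [[ 497. -328.]]
canister_shut top 0.59 [346.  84. 396. 135.] [[ 733. -261.]]
canister_shut side 0.7 [145. 275. 243. 371.] [[515. 345.]]
canister_shut side 0.63 [175. 156. 255. 220.] [[656.  26.]]
canister_shut side 0.57 [228.  85. 260. 137.] [[ 753. -314.]]
canister_half_turned top 0.62 [132.  84. 179. 136.] [[734. 254.]]
canister_half_turned top 0.55 [100. 190. 127. 215.] [[507. 346.]]
canister_half_turned side 0.63 [107. 199. 160. 267.] [[753. 205.]]
```

View pics/end.png

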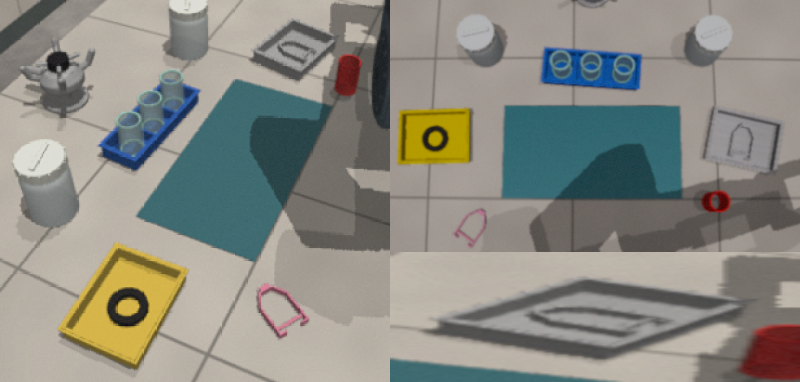

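The final view shows:
- **Glasses:** three upright, one per bay, at left panel (130,130), (150,110) and (171,90).
- **Gasket:** flat in the yellow bin at (128,307).
- **Clip:** flat in the steel tray at right panel (740,140).
- **Left alone:** the canisters and both look-alikes haven't moved.

Handing in.

```bash
python3 -c "
from plant import close_job; print(close_job())"
```

```text
the job is handed in; nothing more can be done
None
```

The job is done and handed in at about 36 s of the 131 s allowed. I put the three clear sight glasses in the caddy first, then the gasket in the yellow bin, then the bowl clip in the steel tray.

**Last checks:**
- **Placing:** both cameras show the three glasses upright, one to a bay. The gasket lies flat at about (508, 346) and the clip flat at about (502, -328).
- **Bystanders:** the canisters, the red tube and the pink clip are at their starting pixels to within detection noise.
- **Forces:** wrist force stayed at about 13 N or less in every reading. I saw readings only at the end of each move, not throughout.

**Disagreements:**
- The gasket gripped at 55.5 mm against its nominal 58 mm, but it stayed level.
- With the arm above, the top-view tray fit was poor (error 0.51) and that view missed the held clip, so I relied on the side view for that placement.
- In the last detections the network also gave some false labels, such as the yellow bin as a canister. I dismissed these against the picture.

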